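# Clamp a ferrite transformer in the bench vise

### The job

The transformer is standing loose near one end of the open vise. Shift it along to the middle of the jaws, then crank the vise shut so the soft jaws grip its core squarely and firmly enough that it cannot shift, but go by feel: the ferrite is brittle and cracks if the crank is forced. Let go of the crank and leave the meter, the circuit board and the screwdriver where they lie.

Things in the scene. Friction and masses are not known exactly. Their poses are not given: they have to be found in the camera images.
- vise: Blue machine vise fixed on a 38 mm wood riser. Origin on the bench; x: from crank (robot's side) to fixed jaw, y: along the jaws, z up. Steel bed 98 mm above origin, y -40 to +40 mm; jaw middle y=0, jaws 84 mm long, tops at 129 mm. The fixed jaw's cork pad is of unknown thickness (its face at x=+41 to +47 mm: the grip must be felt). Casting front at x=-95 mm, bearing boss to -105 mm.
- jaw: Moving jaw, axes as the vise. Origin: middle of the lower edge of its cork gripping face, on the bed; the block reaches 47 mm back (-x), is 84 mm long in y and 31 mm high. Only the crank moves it: 8 mm towards +x for each turn. The cork is springy: it gives 1 mm for 90 N.
- crank (a joint): Crank angle, rad. 0: handle straight up; grows clockwise seen from the robot, which closes the jaw. At a the handle is at y=-38sin(a), z=+38cos(a) mm from the screw axis. Starts 0 to 6.2; the first full turn from there runs free; it stays where left. Free turning takes about 5 N at the handle; once the core is gripped this climbs by 4 N per rad: a good grip is 8 to 10 N, at 13 N ferrite cracks.
- screw_axis (a point): Point on the screw's axis, fixed to the vise, level with the middle of the crank handle: at x=-172 mm in the vise's frame, 78 mm above the bench. Axes as the vise.
- handle (a point): Middle of the crank handle: black round sleeve, 17 mm diameter, 56 mm long, parallel to the screw, 38 mm off its axis. It spins on its pin, so it can be carried round without turning the gripper. It reaches 31 mm from this point towards the vise (there: crank arm, hub of 10 mm radius) and 25 mm away from it. At its lowest it is 40 mm above the bench.
- transformer: Loose transformer, 0.1 to 0.2 kg: black ferrite frame 42 x 42 mm in x, y and 20 mm high, yellow winding, fine pins upwards; 38 mm tall in all. Origin at mid-height, 19 mm above the vise bed; the frame spans 13 mm below to 7 mm above it. Starts 20 to 30 mm to the +y side of the jaws' middle. The jaws grip the frame's faces at x=-21 and +21 mm.
- meter: Bystander: black analogue multimeter lying on the bench, 145 x 98 mm, 36 mm high (knob to 49 mm). Origin under its middle.
- board: Bystander: cream power-supply circuit board with parts, 125 x 100 mm, 34 mm high. Origin under its middle.
- screwdriver: Bystander: red screwdriver, 170 mm long, lying on the bench along its own x axis.
Mind the look-alikes: they are no part of the job. There is more than one size of the transformer; the job needs the larger.

How it is judged:
By the outcome, as a careful person would: the job done as asked, in the order asked, and still so for the second after the job is handed in, with the robot touching nothing.
It also fails if it takes over 72 s, if anything falls off the work surface, if the arm or the gripper's body presses on something with over 40 N, if the wrist force passes 120 N, or if a joint passes its speed limit or range.

### The arm

A 6-joint arm with a two-finger parallel gripper is mounted at the origin on the work surface. World frame = base frame: x ahead of the robot, y to its left, z up, the work surface at z = 0. Lengths are in m, angles in degrees, forces in N, time in s.
With the tool pointing down it reaches from about 0.375 to 0.9 m from the base axis. Payload 3.1 kg.
Tool frame: the origin (TCP) lies at the very end of the fingers, on their centre line; the grasp point (between the pads) lies 19 mm behind it; z points along the fingers, x is the direction in which the jaws open and shut, and the axes are right-handed (so a half turn about z gives the same grasp; the last joint's range is limited). The gripper opens to 85 mm and grips with 20 to 120 N. Pads are 22 mm wide; open, the fingers measure 114 mm over their backs; the gripper's body (76 mm by 85 mm) begins 54 mm behind the grasp point. The pads swing forward as they close: fully open they stand 13 mm farther back than shut.
Start: joints at [-75.487, 30.224, 82.088, -0, 67.689, -10.227], TCP at [0.262, -0.568, 0.231] pointing down, gripper open.
Joint ranges: [-176.69, 176.69], [-43.24, 126.21], [12.49, 139.97], [-82, 262], [0, 151.66], [-163.58, 163.58]. Speed limits (degrees/s): [159.86, 159.86, 180, 180, 180, 180].

### API

Orientations are given as a 3x3 rotation matrix whose columns are the frame's x, y, z axes.
In Python, from plant import r gives the robot as it stands.
- The arm moves only by the tool move_arm, never from a script. Its argument "series" is a list of rows, each a list of 3 entries, a list of its own where there are three numbers: the turn, a rotation vector about the world's x, y, z in degrees, then the shift along the world's x, y, z in m, then the opening, from 0 (shut) to 1 (fully open). A call has 1 to 12 rows; each row shifts and turns the pose as measured when the row begins; what a row does not reach is not made up. A row lasts 1/10 s, in which the tool goes at most 50 mm and 8.59 degrees, less where a joint would pass 70% of its speed; a pose out of reach is approached as far as the arm can. A call is refused whole if a number of a shift passes 0.05 or a number of a turn 8.59, either way. A call with a gripper value outside its range is refused whole. The fingers move at their own pace and stop on an object; the grip force is fixed at half the most. Time passes only in rows, so rows that do not move let the fingers close. It gives the time, the measured TCP pose, the force and the opening at its end, in the units of the state.
- r.state(): the state, without advancing time (a new reading comes with each control period).
- r.get_image(name): name is "side" or "top" or "wrist"; returns a dict with "color" (420x560x3 uint8, red, green, blue), "range_z" (420x560 float32, m along the optical axis (not along the pixel's ray), 0 where there is no reading), "fx", "fy", "cx", "cy" (pixels), "k1" (the pictures are not rectified: a ray, as slopes to the right and down, at radius r is drawn at 1 + k1 r^2 times it, then the intrinsics apply), "pose" (4x4, takes a point from camera to world coordinates). Camera axes: x right, y up, looking along -z (the intrinsics and any distortion apply to the point x, -y, -z); pixel columns grow to the right and rows downward; lengths in m; the calibration is good to about 2 mm. A picture is of the moment at which its call begins.
- r.hand_in(): hands the job in, once; it reports no verdict.
The state is a dict: "t": time; "q": joint angles; "dq": joint speeds; "joint_efforts": joint torques, N m; "ee_pos": TCP position; "orientation": TCP orientation; "contact_force": force on the tool from outside, world axes, zero at the start; "moment": the same for the moment, N m; "gripper_width": finger opening in m.
Only numpy, scipy, OpenCV 4.12 (cv2) and the standard library are available. Lean on these libraries where they do the work, as an engineer would, in place of code of your own. Each camera call takes 0.05 s, during which the arm holds its last target.

## Working session

There is one attempt and no reset: what is moved stays moved. The work goes in short steps, Python scripts to look and compute and a tool call to move; the robot and the scene stay as the last step left them, time stands still between calls to the robot, and variables do not carry over. Pictures are saved under pics/ and viewed, and the job is handed in when it is done.

Besides the shell and the picture viewer there is one more tool, called as a command line: name --argument value ..., lists and objects as JSON in quotes. move_arm: Moves the arm, as the interface text tells. Its arguments: {"type":"object","properties":{"series":{"type":"array"}},"required":["series"]}

```bash
ls; mkdir -p pics; cat > h.py <<'E'
import numpy as np, cv2, pickle
from plant import r
def grab(n,tag):
    im=r.get_image(n); pickle.dump(im,open(f'pics/{tag}.pkl','wb'))
    cv2.imwrite(f'pics/{tag}.png',cv2.cvtColor(im['color'],cv2.COLOR_RGB2BGR)); return im
def load(tag): return pickle.load(open(f'pics/{tag}.pkl','rb'))
def ray(im,u,v):
    x=(u-im['cx'])/im['fx']; y=(v-im['cy'])/im['fy']
    rd=np.hypot(x,y); s=rd
    for _ in range(20): s=rd/(1+im['k1']*s*s)
    k=s/rd if rd>0 else 1
    d=np.array([x*k,-y*k,-1.]); P=np.array(im['pose']); return P[:3,3],P[:3,:3]@d
def plane(im,u,v,z):
    o,d=ray(im,u,v); return o+d*(z-o[2])/d[2]
def rng(im,u,v):
    o,d=ray(im,u,v); return o+d*float(im['range_z'][int(v),int(u)])
def cloud(im):
    H,W=im['range_z'].shape; vv,uu=np.mgrid[:H,:W]
    x=(uu-im['cx'])/im['fx']; y=(vv-im['cy'])/im['fy']; rd=np.hypot(x,y); s=rd.copy()
    for _ in range(20): s=rd/(1+im['k1']*s*s)
    k=np.where(rd>0,s/np.maximum(rd,1e-9),1)
    D=np.stack([x*k,-y*k,-np.ones_like(x)],-1); P=np.array(im['pose'])
    return P[:3,3]+(D@P[:3,:3].T)*im['range_z'][...,None]
def proj(im,p):
    P=np.array(im['pose']); c=P[:3,:3].T@(np.array(p)-P[:3,3]); x=c[0]/-c[2]; y=-c[1]/-c[2]; q=1+im['k1']*(x*x+y*y)
    return im['cx']+im['fx']*x*q, im['cy']+im['fy']*y*q
E
python3 - <<'E'
from h import *
for n in ['side','top','wrist']:
    im=grab(n,n+'0'); print(n,im['fx'],im['k1'],np.round(im['pose'],3).tolist(),(im['range_z']>0).mean())
print(r.state())
E
```

```text
pics
side 507.5362633947899 -0.039963430601377345 [[0.92, 0.24, -0.308, 0.334], [-0.391, 0.566, -0.726, -0.614], [0.0, 0.789, 0.615, 0.646], [0.0, 0.0, 0.0, 1.0]] 0.9960289115646258
top 468.2669112868871 -0.10194139261341043 [[0.022, 0.985, -0.171, 0.457], [-1.0, 0.024, 0.01, 0.047], [0.014, 0.17, 0.985, 1.003], [0.0, 0.0, 0.0, 1.0]] 0.9961181972789116
wrist 328.0765112352949 -0.07345316617921843 [[0.418, 0.863, 0.283, 0.334], [-0.908, 0.398, 0.129, -0.533], [-0.001, -0.311, 0.95, 0.372], [0.0, 0.0, 0.0, 1.0]] 0.9959311224489796
{'t': 0.15, 'q': array([-7.54875374e+01,  3.02675206e+01,  8.21404527e+01, -1.66794024e-03,
        6.76875915e+01, -1.02261179e+01]), 'dq': array([ 0.07325332, -0.16510462, -0.31313285, -0.01512729,  0.01333023,
        0.05141857]), 'joint_efforts': array([ 2.05907686e-04, -4.42743945e+01, -1.78276527e+01, -3.16142823e-04,
        5.64812537e-03, -8.62781803e-06]), 'ee_pos': array([ 0.26144068, -0.56708805,  0.23054477]), 'orientation': array([[ 4.18488422e-01, -9.08222023e-01, -4.44036950e-04],
       [-9.08220640e-01, -4.18488570e-01,  1.60795228e-03],
       [-1.64620206e-03, -2.69625888e-04, -9.99998609e-01]]), 'contact_force': array([ 0.00962239,  0.28705199, -0.10332087]), 'moment': array([ 0.03053914, -0.04407826,  0.0250656 ]), 'gripper_width': 0.08511112778473694}
```

View pics/side0.png

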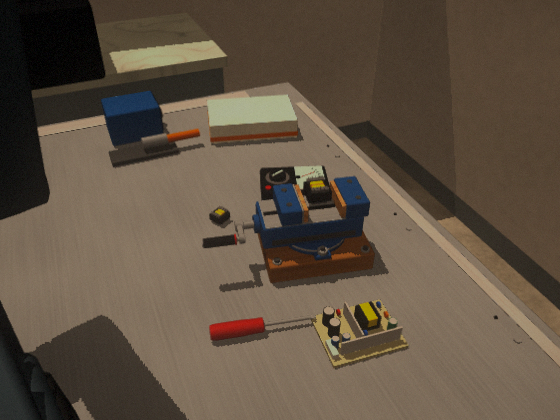

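View pics/top0.png

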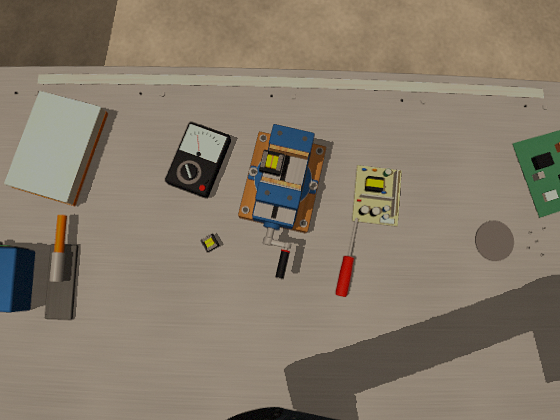

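```bash
python3 - <<'E'
from h import *
a=cv2.imread('pics/top0.png')[110:290,190:340]; b=cv2.imread('pics/side0.png')[150:290,190:390]
cv2.imwrite('pics/ct.png',cv2.resize(a,None,fx=3.3,fy=3.3,interpolation=cv2.INTER_CUBIC))
cv2.imwrite('pics/cs.png',cv2.resize(b,None,fx=4,fy=4,interpolation=cv2.INTER_CUBIC))
im=load('top0')
c=cloud(im)
hsv=cv2.cvtColor(im['color'],cv2.COLOR_RGB2HSV)
m=cv2.inRange(hsv,(22,150,90),(35,255,255))
n,l,s,ce=cv2.connectedComponentsWithStats(m)
for i in range(1,n):
    if s[i,4]>15: print(s[i],ce[i],np.median(c[l==i],0))
E
```

```text
[265 154   7  14  64] [268.296875 160.5625  ] [0.69326948 0.05155546 0.1290553 ]
[271 156   8  13  65] [274.53846154 161.90769231] [0.69006639 0.03846902 0.12887308]
[366 179  18   9 135] [374.74814815 182.77037037] [ 0.67719337 -0.17720633  0.03230577]
[204 238  10  10  57] [208.84210526 242.10526316] [0.54272145 0.17204128 0.02182298]
```

View pics/ct.png

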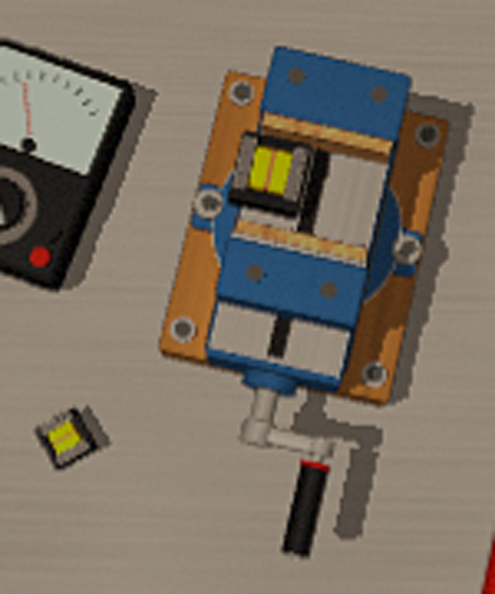

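View pics/cs.png

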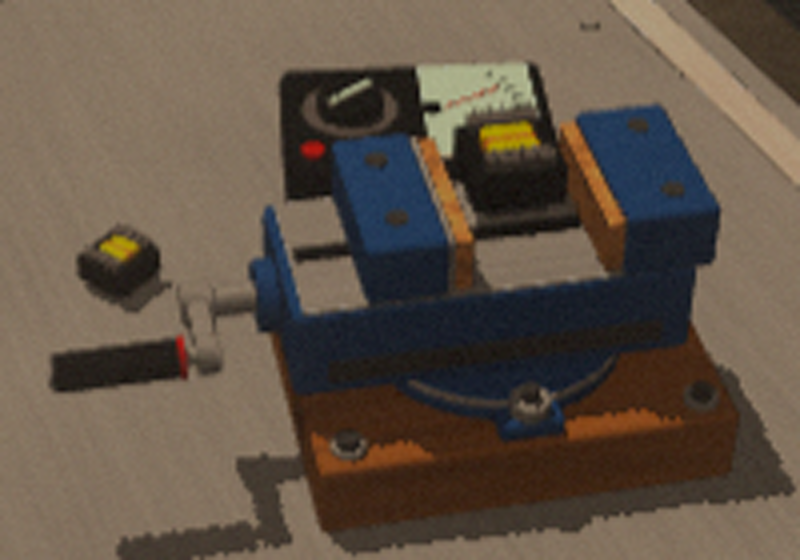

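```bash
python3 - <<'E'
from h import *
for t in ['top0','side0']:
    im=load(t); c=cloud(im); hsv=cv2.cvtColor(im['color'],cv2.COLOR_RGB2HSV)
    print(t,'bench z',np.median(c[300:310,150:200,2]) if t=='top0' else np.median(c[250:260,60:100,2]))
    near=(abs(c[...,0]-.66)<.16)&(abs(c[...,1]-.03)<.11)
    z=c[...,2]
    blue=cv2.inRange(hsv,(100,120,40),(125,255,255))>0
    cork=cv2.inRange(hsv,(8,60,120),(22,200,255))>0
    for nm,m in [('bluetop',near&blue&(abs(z-.129)<.004)),('corktop',near&cork&(abs(z-.129)<.005))]:
        n,l,s,ce=cv2.connectedComponentsWithStats(m.astype(np.uint8))
        for i in range(1,n):
            if s[i,4]<40: continue
            p=c[l==i]; 
            ctr,sz,ang=cv2.minAreaRect((p[:,:2]*1000).astype(np.float32))
            print(nm,s[i],np.round(ctr,1),np.round(sz,1),round(ang,1),'z',np.round(np.median(p[:,2]),4))
    red=(cv2.inRange(hsv,(0,150,80),(6,255,255))>0)&near&(z>.02)
    print('red',c[red].mean(0) if red.any() else None)
E
```

```text
top0 bench z -0.00023953693199141313
bluetop [269 124  45  29 764] [740.7   7.2] [82.4 40.6] 78.7 z 0.129
bluetop [256 182  45  27 716] [626.5  31.2] [83.  35.2] 78.4 z 0.1283
corktop [269 144  40  13 116] [716.2  12.5] [76.6  7.7] 78.3 z 0.1258
corktop [261 177  40  13 132] [650.7  26. ] [76.7  9.4] 78.2 z 0.126
red [0.52393321 0.01369453 0.08742209]
side0 bench z 0.0009134139768647853
bluetop [335 177  35  29 560] [735.8   5.9] [80.4 40.2] 78.7 z 0.1295
bluetop [273 184  29  30 524] [622.8  30.8] [82.6 34.2] 77.9 z 0.1291
corktop [330 180  16  26 104] [713.  13.] [78.7  7. ] 77.9 z 0.126
corktop [293 185  15  26 140] [646.4  25.4] [76.7 10.3] 78.0 z 0.1263
red [0.52013847 0.01029115 0.08776374]
```

```bash
cat >> h.py <<'E'
TH=np.radians(-11.9); EX=np.array([np.cos(TH),np.sin(TH),0]); EY=np.array([-np.sin(TH),np.cos(TH),0])
J=np.array([.6815,.019,0])  # temporary point on the centre line
def tov(p): 
    d=np.asarray(p)-J; return np.stack([d@EX,d@EY,d[...,2]],-1)*1000
E
python3 - <<'E'
from h import *
for t in ['top0','side0']:
    im=load(t); c=cloud(im); v=tov(c); hsv=cv2.cvtColor(im['color'],cv2.COLOR_RGB2HSV)
    near=(abs(v[...,0])<220)&(abs(v[...,1])<70)
    blue=(cv2.inRange(hsv,(100,120,40),(125,255,255))>0)&near
    cork=(cv2.inRange(hsv,(8,60,120),(22,200,255))>0)&near&(abs(v[...,2]-127)<5)
    def ex(m,k,lo=2,hi=98): return np.round(np.percentile(v[m][:,k],[lo,50,hi]),1)
    top=blue&(abs(v[...,2]-129)<4)
    for nm,m in [('fix',top&(v[...,0]>0)),('mov',top&(v[...,0]<0)),('corkF',cork&(v[...,0]>10)),('corkM',cork&(v[...,0]<-10))]:
        print(t,nm,ex(m,0),ex(m,1),ex(m,2),m.sum())
    lowblue=blue&(v[...,0]<-75); print('front blue',ex(lowblue,0,1),ex(lowblue,1),ex(lowblue,2))
    tr=(abs(v[...,0])<27)&(v[...,1]>-20)&(v[...,1]<60)&(v[...,2]>112)&(v[...,2]<145)&~(blue|cork)
    n,l,s,ce=cv2.connectedComponentsWithStats(tr.astype(np.uint8)); i=1+np.argmax(s[1:,4]); p=v[l==i]
    print('transf',s[i],np.percentile(p,[2,50,98],0).round(1).tolist(),cv2.minAreaRect(p[:,:2].astype(np.float32)))
    pp=p[p[:,2]<127]; print('  frame',np.percentile(pp,[2,50,98],0).round(1).tolist())
    y=(cv2.inRange(hsv,(20,120,80),(35,255,255))>0)&near&(v[...,2]>100)&(abs(v[...,0])<40); print('  yellow',v[y].mean(0).round(1),np.percentile(v[y],[2,98],0).round(1).tolist())
    hd=near&(v[...,0]<-95)&(v[...,2]>25)
    n,l,s,ce=cv2.connectedComponentsWithStats(hd.astype(np.uint8))
    hd=hd&(hsv[...,2]<70); p=v[hd]; print('handle dark',np.percentile(p,[2,50,98],0).round(1).tolist(),len(p))
    rd=(cv2.inRange(hsv,(0,150,80),(6,255,255))>0)&near&(v[...,2]>40);print('red',v[rd].mean(0).round(1),rd.sum())
    g=near&(v[...,0]<-100)&(v[...,2]>50)&(hsv[...,2]>=70)&(hsv[...,1]<80); 
    for a in range(-160,-100,6):
        q=v[g&(abs(v[...,0]-a)<3)]
        if len(q)>2: print('   shaft',a,len(q),np.percentile(q[:,1:],[5,50,95],0).round(0).tolist())
E
```

```text
top0 fix [41.1 58.8 79.2] [-38.7   0.8  40.3] [126.  129.  132.2] 764
top0 mov [-73.  -56.5 -39.6] [-39.2   0.3  40.3] [125.5 128.3 131.3] 716
top0 corkF [15.1 35.4 39.3] [-36.4   2.6  37.8] [122.8 125.6 129.4] 147
top0 corkM [-35.8 -31.  -27. ] [-36.5   2.7  37.4] [122.5 125.6 129.3] 160
front blue [-115.1 -105.4  -92.3] [-40.1   0.4  39.3] [73.3 94.5 99.1]
transf [259 150  26  26 471] [[-15.3, 7.2, 115.5], [2.5, 27.1, 128.2], [25.9, 47.7, 133.4]] ((5.401119232177734, 27.833208084106445), (42.373802185058594, 42.28057861328125), 0.32437199354171753)
  frame [[-15.4, 6.9, 114.0], [-8.0, 27.6, 123.6], [26.4, 48.3, 126.9]]
  yellow [  3.8  15.8 127.6] [[-33.0, -31.4, 122.7], [38.6, 38.2, 131.9]]
handle dark [[-204.9, -45.6, 31.1], [-168.1, -34.7, 87.1], [-100.4, 37.1, 95.6]] 332
red [-153.1  -37.7   87.4] 16
   shaft -148 54 [[-41.0, 76.0], [-15.0, 84.0], [6.0, 89.0]]
   shaft -142 87 [[-43.0, 83.0], [-18.0, 86.0], [7.0, 89.0]]
   shaft -136 48 [[-42.0, 81.0], [-7.0, 86.0], [7.0, 88.0]]
   shaft -130 23 [[-6.0, 79.0], [0.0, 84.0], [7.0, 86.0]]
   shaft -124 20 [[-6.0, 81.0], [-0.0, 83.
[... 796 characters left out ...]
 9.4, 122.3], [22.8, 46.9, 126.5]]
  yellow [  1.7  27.9 129.9] [[-9.2, 13.6, 126.8], [12.9, 39.8, 133.8]]
handle dark [[-208.1, -46.9, 30.3], [-116.9, -40.1, 82.8], [-96.0, 18.9, 96.7]] 710
red [-156.1  -41.8   87.8] 17
   shaft -154 14 [[-39.0, 73.0], [-4.0, 83.0], [10.0, 87.0]]
   shaft -148 77 [[-45.0, 80.0], [-19.0, 86.0], [2.0, 90.0]]
   shaft -142 65 [[-44.0, 83.0], [-20.0, 87.0], [2.0, 90.0]]
   shaft -136 25 [[-9.0, 78.0], [-3.0, 84.0], [1.0, 87.0]]
   shaft -130 21 [[-7.0, 80.0], [-3.0, 84.0], [2.0, 86.0]]
   shaft -124 20 [[-6.0, 82.0], [-2.0, 84.0], [3.0, 86.0]]
   shaft -118 13 [[-5.0, 73.0], [1.0, 85.0], [13.0, 95.0]]
   shaft -106 24 [[-36.0, 96.0], [6.0, 99.0], [40.0, 100.0]]
```

move_arm --series '[[[0, 0, -7.3], [0.027, 0.038, 0], 1], [[0, 0, -7.3], [0.027, 0.038, 0], 1], [[0, 0, -7.3], [0.027, 0.038, 0], 1], [[0, 0, -7.3], [0.027, 0.038, 0], 1], [[0, 0, -7.3], [0.027, 0.038, 0], 1], [[0, 0, 0], [0.027, 0.038, 0], 1], [[0, 0, 0], [0.027, 0.038, 0], 1], [[0, 0, 0], [0.027, 0.038, 0], 1], [[0, 0, 0], [0.027, 0.038, 0], 1], [[0, 0, 0], [0.027, 0.038, 0], 1], [[0, 0, 0], [0.027, 0.038, 0], 1], [[0, 0, 0], [0.027, 0.038, 0], 1]]'

```text
t: 1.35
ee_pos: [0.5896, -0.0985, 0.2275]
orientation: [[-0.244, -0.97, -0.004], [-0.97, 0.244, 0.001], [0.0, 0.004, -1.0]]
contact_force: [-0.2, -0.3, 0.4]
gripper_width: 0.0852
```

move_arm --series '[[[0, 0, 0], [0.025, 0.036, 0], 1], [[0, 0, 0], [0.025, 0.036, 0], 1], [[0, 0, 2], [0.025, 0.036, 0], 1], [[0, 0, 0], [0, 0, 0], 1], [[0, 0, 0], [0, 0, 0], 1]]'

```text
t: 1.85
ee_pos: [0.6688, 0.0215, 0.2251]
orientation: [[-0.2, -0.98, -0.005], [-0.98, 0.2, 0.002], [-0.001, 0.005, -1.0]]
contact_force: [1.0, -0.0, -0.2]
gripper_width: 0.0854
```

move_arm --series '[[[0, 0.3, -0.4], [0.022, 0.0235, 0], 1], [[0, 0, 0], [0, 0, 0], 1]]'

```text
t: 2.05
ee_pos: [0.6897, 0.0438, 0.2244]
orientation: [[-0.209, -0.978, -0.013], [-0.978, 0.209, 0.002], [0.001, 0.013, -1.0]]
contact_force: [-0.9, -0.0, 0.0]
gripper_width: 0.0856
```

```bash
python3 - <<'E'
from h import *
im=grab('wrist','wrist1'); s=r.state(); print(s['ee_pos'],s['orientation'])
for z in (.098,.125):
  tip=s['ee_pos'].copy(); tip[2]=z; print(z,proj(im,tip))
b=cv2.imread('pics/wrist1.png');
E
```

```text
[0.6880021  0.04203152 0.22410396] [[-2.09851417e-01 -9.77604840e-01 -1.58479997e-02]
 [-9.77728418e-01  2.09873965e-01  2.45499533e-04]
 [ 3.08608100e-03  1.55465581e-02 -9.99874382e-01]]
0.098 (np.float64(280.2111867620889), np.float64(204.38185431541305))
0.125 (np.float64(280.55470516228814), np.float64(214.79182470474623))
```

View pics/wrist1.png

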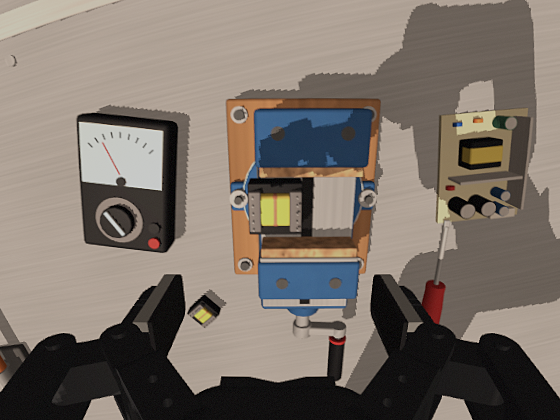

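```bash
cat > m.py <<'E'
from h import *
import sys
t=sys.argv[1]; im=load(t); c=cloud(im); v=tov(c); hsv=cv2.cvtColor(im['color'],cv2.COLOR_RGB2HSV)
near=(abs(v[...,0])<100)&(abs(v[...,1])<60)
blue=(cv2.inRange(hsv,(100,120,30),(125,255,255))>0)&near
cork=(cv2.inRange(hsv,(5,60,60),(20,220,255))>0)&near&(v[...,2]>112)
top=blue&(abs(v[...,2]-129)<4)
for nm,m in [('fix',top&(v[...,0]>0)),('mov',top&(v[...,0]<0)),('corkF',cork&(v[...,0]>22)),('corkM',cork&(v[...,0]<-10))]:
    print(nm,'x',np.percentile(v[m][:,0],[2,50,98]).round(1),'y',np.percentile(v[m][:,1],[2,50,98]).round(1),'z',np.median(v[m][:,2]).round(1),cv2.minAreaRect(v[m][:,:2].astype(np.float32)))
tr=(abs(v[...,0])<27)&(abs(v[...,1])<60)&(v[...,2]>116)&(v[...,2]<145)&~(blue|cork)
n,l,s,ce=cv2.connectedComponentsWithStats(tr.astype(np.uint8)); i=1+np.argmax(s[1:,4]); p=v[l==i]
print('transf',s[i],np.percentile(p,[1,50,99],0).round(1).tolist(),cv2.minAreaRect(p[:,:2].astype(np.float32)))
E
python3 m.py wrist1
```

```text
fix x [40.7 60.  79.6] y [-37.8   1.7  40.7] z 127.7 ((60.02330780029297, 1.290496826171875), (40.54305648803711, 82.67333221435547), 0.11427231132984161)
mov x [-72.2 -54.1 -39.5] y [-37.8   1.6  40.5] z 127.1 ((-56.128440856933594, 1.1403579711914062), (35.07783126831055, 81.97040557861328), 0.14541693031787872)
corkF x [31.8 35.7 84.9] y [-34.5   5.3  43.3] z 124.4 ((56.45223617553711, 7.995426177978516), (60.110069274902344, 85.80642700195312), 5.466368198394775)
corkM x [-53.3 -28.5 -26.8] y [-35.4   4.   40.1] z 123.6 ((-41.808250427246094, 8.611618041992188), (89.07986450195312, 44.571807861328125), 80.4990463256836)
transf [ 247  181   55   54 2650] [[-14.4, 8.0, 117.0], [9.1, 28.1, 127.6], [26.5, 48.5, 133.7]] ((5.66172981262207, 28.626253128051758), (42.32912063598633, 41.84086608886719), 1.21083402633667)
```

move_arm --series '[[[0, -0.9, 0], [0.0036, 0.0033, -0.03], 1], [[0, 0, 0], [0, 0, -0.025], 1], [[0, 0, 0], [0, 0, 0], 1]]'

```text
t: 2.4
ee_pos: [0.6895, 0.0404, 0.1689]
orientation: [[-0.214, -0.977, -0.0], [-0.977, 0.214, -0.002], [0.002, -0.0, -1.0]]
contact_force: [-0.1, 0.3, -1.0]
gripper_width: 0.0857
```

move_arm --series '[[[0, 0, 0.4], [0.002, 0.005, -0.025], 1], [[0, 0, 0], [0, 0, -0.02], 1], [[0, 0, 0], [0, 0, 0], 1]]'

```text
t: 2.7
ee_pos: [0.691, 0.0408, 0.1262]
orientation: [[-0.212, -0.977, 0.001], [-0.977, 0.212, -0.003], [0.003, -0.002, -1.0]]
contact_force: [-0.5, 0.0, 0.4]
gripper_width: 0.0854
```

move_arm --series '[[[0, 0, 0], [0, 0.005, -0.012], 1], [[0, 0, 0], [0, 0, -0.01], 1], [[0, 0, 0], [0, 0, 0], 1]]'

```text
t: 3.0
ee_pos: [0.6924, 0.044, 0.1067]
orientation: [[-0.214, -0.977, 0.006], [-0.977, 0.214, -0.004], [0.002, -0.007, -1.0]]
contact_force: [0.5, -0.5, 0.1]
gripper_width: 0.0853
```

move_arm --series '[[[0, 0, 0], [0, 0, -0.003], 0.6], [[0, 0, 0], [0, 0, 0], 0.5], [[0, 0, 0], [0, 0, 0], 0.45], [[0, 0, 0], [0, 0, 0], 0.45], [[0, 0, 0], [0, 0, 0], 0.45]]'

```text
t: 3.5
ee_pos: [0.6938, 0.0442, 0.1057]
orientation: [[-0.214, -0.977, 0.01], [-0.977, 0.214, -0.004], [0.002, -0.011, -1.0]]
contact_force: [-0.4, 0.4, -0.8]
gripper_width: 0.0407
```

```bash
python3 - <<'E'
from h import *
grab('side','side2'); s=r.state(); print(s['gripper_width'],s['ee_pos'],s['contact_force'])
cv2.imwrite('pics/cs2.png',cv2.resize(cv2.imread('pics/side2.png')[130:290,190:390],None,fx=3.5,fy=3.5,interpolation=cv2.INTER_CUBIC))
E
```

```text
0.040462640436733775 [0.69377262 0.04417165 0.10571304] [-0.22724538  0.5452519  -1.26242908]
```

View pics/cs2.png

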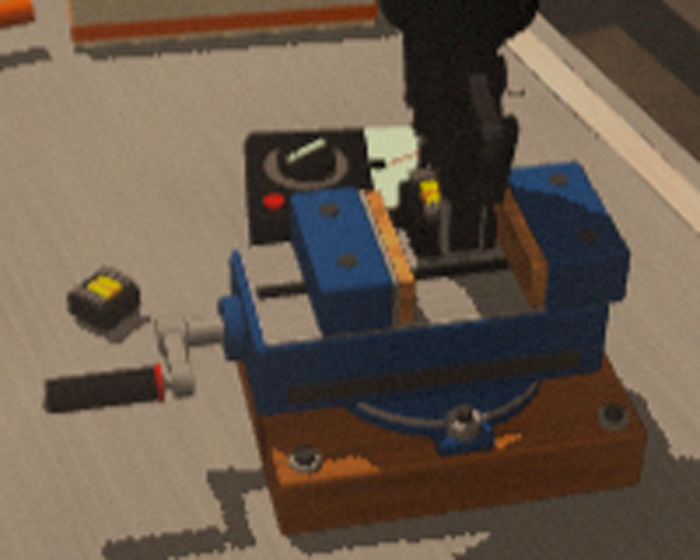

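move_arm --series '[[[0, -0.3, 0], [-0.0025, -0.007, 0], 0.45], [[0, 0, 0], [-0.0025, -0.007, 0], 0.45], [[0, 0, 0], [-0.0025, -0.007, 0], 0.45], [[0, 0, 0], [-0.001, -0.005, 0], 0.45], [[0, 0, 0], [0, 0, 0], 0.45]]'

```text
t: 4.05
ee_pos: [0.6842, 0.0159, 0.1055]
orientation: [[-0.215, -0.977, 0.016], [-0.977, 0.215, -0.003], [-0.0, -0.016, -1.0]]
contact_force: [0.4, 0.5, -0.6]
gripper_width: 0.0406
```

move_arm --series '[[[0, 0.9, 0.5], [0.0006, 0.003, 0], 0.45], [[0, 0, 0], [0, 0, 0], 0.45], [[0, 0, 0], [0, 0, 0], 0.45]]'

```text
t: 4.35
ee_pos: [0.6848, 0.0181, 0.1056]
orientation: [[-0.206, -0.979, -0.002], [-0.979, 0.206, -0.004], [0.004, 0.001, -1.0]]
contact_force: [-1.0, -1.4, 0.7]
gripper_width: 0.0407
```

move_arm --series '[[[0, 0, 0], [0, 0, 0], 0.6], [[0, 0, 0], [0, 0, 0], 0.8], [[0, 0, 0], [0, 0, 0], 0.9], [[0, 0, 0], [0, 0, 0.03], 0.9], [[0, 0, 0], [0, 0, 0.04], 1], [[0, 0, 0], [0, 0, 0.04], 1], [[0, 0, 0], [-0.04, 0, 0.0], 1], [[0, 0, 0], [-0.04, 0, 0], 1], [[0, 0, 0], [-0.04, 0, 0], 1], [[0, 0, 0], [0, 0, 0], 1]]'

```text
t: 5.35
ee_pos: [0.5607, 0.0198, 0.2193]
orientation: [[-0.204, -0.979, -0.0], [-0.979, 0.204, -0.004], [0.004, -0.001, -1.0]]
contact_force: [0.9, 0.5, 0.2]
gripper_width: 0.0858
```

```bash
python3 - <<'E'
from h import *
grab('wrist','wrist3');grab('top','top3'); s=r.state(); print(s['t'],s['ee_pos'],s['orientation'])
E
python3 m.py wrist3; python3 m.py top3
```

```text
5.45 [0.56784515 0.01869677 0.22075646] [[-0.20408128 -0.97889843  0.01042525]
 [-0.97894832  0.20403243 -0.00556364]
 [ 0.00331915 -0.01134121 -0.99993018]]
fix x [42.2 59.4 79.4] y [-38.5   2.1  40.3] z 129.0 ((60.37153244018555, 0.7469291687011719), (40.0638542175293, 82.00531005859375), 0.30122026801109314)Traceback (most recent call last):
  File "m.py", line 9, in <module>
    print(nm,'x',np.percentile(v[m][:,0],[2,50,98]).round(1),'y',np.percentile(v[m][:,1],[2,50,98]).round(1),'z',np.median(v[m][:,2]).round(1),cv2.minAreaRect(v[m][:,:2].astype(np.float32)))
                 ~~~~~~~~~~~~~^^^^^^^^^^^^^^^^^^^^^
    return _quantile_unchecked(
        a, q, axis, out, overwrite_input, method, keepdims, weights)
    return _ureduce(a,
                    func=_quantile_ureduce_func,
    ...<5 lines>...
                    overwrite_input=overwrite_input,
                    method=method)
    r = func(a, **kwargs)
    result = _quantile(arr,
                       quantiles=q,
    ...<2 lines>...
                       out=out,
                       weights=wgt)
    slices_having_nans = np.isnan(arr[-1, ...])
                                  ~~~^^^^^^^^^
IndexError: index -1 is out of bounds for axis 0 with size 0
Traceback (most recent call last):
  File "m.py", line 9, in <module>
    print(nm,'x',np.percentile(v[m][:,0],[2,50,98]).round(1),'y',np.percentile(v[m][:,1],[2,50,98]).round(1),'z',np.median(v[m][:,2]).round(1),cv2.minAreaRect(v[m][:,:2].astype(np.float32)))
                 ~~~~~~~~~~~~~^^^^^^^^^^^^^^^^^^^^^
IndexError: index -1 is out of bounds for axis 0 with size 0
```

View pics/wrist3.png

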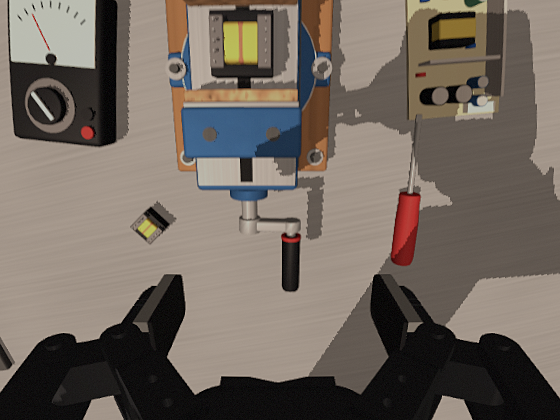

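```bash
sed -i 's/^    print(nm,/    if m.sum()<20: print(nm,"none"); continue\n    print(nm,/' m.py; python3 m.py wrist3; echo; python3 m.py top3
python3 - <<'E'
from h import *
im=load('wrist3'); v=tov(cloud(im)); hsv=cv2.cvtColor(im['color'],cv2.COLOR_RGB2HSV)
for p in [(245,125),(235,70),(290,265),(290,240),(270,225),(250,210),(250,215)]: print(p,v[p[1],p[0]].round(1),hsv[p[1],p[0]])
dk=(v[...,2]>60)&(v[...,0]<-140)&(v[...,0]>-215)&(abs(v[...,1])<60)&(hsv[...,2]<60)&(np.arange(420)[:,None]<300)
p=v[dk]; print('handle',np.percentile(p,[2,50,98],0).round(1).tolist(),len(p))
for a in range(-210,-150,10):
    q=p[abs(p[:,0]-a)<5]
    if len(q): print(a,np.percentile(q[:,1],[3,97]).round(1),np.percentile(q[:,2],[50,95]).round(1))
sh=(v[...,2]>60)&(v[...,0]<-115)&(v[...,0]>-135)&(abs(v[...,1])<25)
p=v[sh]; print('shaft y',np.percentile(p[:,1],[3,50,97]).round(1),np.percentile(p[:,2],[50,95]).round(1))
E
```

```text
fix none
mov x [-71.8 -54.5 -39.1] y [-38.2   1.1  40.6] z 127.1 ((-56.19725036621094, 1.5646247863769531), (82.69499969482422, 34.56002426147461), 89.84492492675781)
corkF x [31.1 31.5 32. ] y [-35.1   7.6  38.5] z 113.6 ((31.508180618286133, 1.3260040283203125), (1.1982760429382324, 76.54916381835938), 0.22850379347801208)
corkM x [-56.3 -31.  -27. ] y [-37.3   1.9  39. ] z 124.2 ((-37.025352478027344, -2.53863525390625), (87.74272155761719, 55.450897216796875), 78.74427032470703)
transf [ 209   10   64   69 4013] [[-18.7, -20.2, 119.9], [1.4, -0.1, 127.7], [22.7, 20.1, 133.8]] ((2.186229705810547, 0.5316028594970703), (41.84638595581055, 42.65974426269531), 89.29082489013672)

fix x [42.2 59.4 79.4] y [-38.5   2.1  40.3] z 129.0 ((60.37153244018555, 0.7469291687011719), (40.0638542175293, 82.00531005859375), 0.30122026801109314)
mov none
corkF x [53.3 64.7 68.4] y [-35.1  22.6  29. ] z 129.4 ((62.98798751831055, -7.116432189941406), (73.2007064819336, 16.205175399780273), 78.85549926757812)
corkM none
(245, 125) [-50.4  -1.4 127. ] [106 141 132]
(235, 70) [-14.2   4.8 123.1] [15 2
[... 272 characters left out ...]
-43.9, 79.7], [-178.6, -36.1, 86.4], [-152.1, -28.7, 88.5]] 844
-210 [-41.2 -31. ] [86.3 86.7]
-200 [-43.4 -28.9] [86.4 87.8]
-190 [-43.9 -28.9] [86.5 88.1]
-180 [-43.7 -28.8] [86.6 88.2]
-170 [-43.5 -28.7] [86.6 88.3]
-160 [-43.4 -28.7] [86.6 88.5]
shaft y [-4.4 19.2 22.2] [247.8 293. ]Traceback (most recent call last):
  File "m.py", line 12, in <module>
    n,l,s,ce=cv2.connectedComponentsWithStats(tr.astype(np.uint8)); i=1+np.argmax(s[1:,4]); p=v[l==i]
                                                                        ~~~~~~~~~^^^^^^^^^
    return _wrapfunc(a, 'argmax', axis=axis, out=out, **kwds)
    return bound(*args, **kwds)
ValueError: attempt to get argmax of an empty sequence
```

move_arm --series '[[[0.3, 0.6, 0], [-0.037, 0.0014, 0], 1], [[0, 0, 0], [-0.037, 0.0013, 0], 1], [[0, 0, 0], [0, 0, 0], 1], [[0, 0, 0], [0, 0, -0.03], 1], [[0, 0, 0], [0, 0, -0.03], 1], [[0, 0, 0], [0, 0, 0], 1]]'

```text
t: 6.05
ee_pos: [0.5066, 0.0192, 0.1628]
orientation: [[-0.204, -0.979, 0.022], [-0.979, 0.204, -0.004], [-0.001, -0.022, -1.0]]
contact_force: [-0.6, -0.4, 0.0]
gripper_width: 0.0855
```

move_arm --series '[[[0.2, 1.3, -0.2], [-0.012, 0.002, -0.02], 1], [[0, 0, 0], [0, 0, 0], 1], [[0, 0, 0], [0, 0, 0], 1]]'

```text
t: 6.35
ee_pos: [0.5022, 0.02, 0.1447]
orientation: [[-0.207, -0.978, 0.008], [-0.978, 0.207, -0.002], [0.0, -0.009, -1.0]]
contact_force: [0.1, 0.6, 0.1]
gripper_width: 0.0853
```

move_arm --series '[[[0, 0.4, 0], [-0.007, 0.001, -0.02], 1], [[0, 0, 0], [-0.002, 0, -0.02], 1], [[0, 0, 0], [-0.002, 0, -0.02], 1], [[0, 0, 0], [0, 0, 0], 1]]'

```text
t: 6.75
ee_pos: [0.5016, 0.0194, 0.0899]
orientation: [[-0.207, -0.978, 0.022], [-0.978, 0.207, -0.006], [0.001, -0.023, -1.0]]
contact_force: [-0.3, 0.2, 1.0]
gripper_width: 0.0854
```

move_arm --series '[[[0.3, 1.3, 0], [-0.008, 0.002, -0.012], 1], [[0, 0.6, 0], [-0.004, 0, -0.012], 1], [[0, 0.3, 0], [0, 0, 0], 1], [[0, 0, 0], [0, 0, 0], 1]]'

```text
t: 7.15
ee_pos: [0.4935, 0.0208, 0.0677]
orientation: [[-0.207, -0.978, -0.01], [-0.978, 0.207, -0.002], [0.004, 0.01, -1.0]]
contact_force: [0.2, 0.3, -1.2]
gripper_width: 0.0855
```

move_arm --series '[[[0, -0.4, 0], [0, 0.0005, -0.007], 1], [[0, 0, 0], [0, 0, 0], 0.5], [[0, 0, 0], [0, 0, 0], 0.3], [[0, 0, 0], [0, 0, 0], 0.2], [[0, 0, 0], [0, 0, 0], 0.1], [[0, 0, 0], [0, 0, 0], 0.1], [[0, 0, 0], [0, 0, 0], 0.1]]'

```text
t: 7.85
ee_pos: [0.4943, 0.0205, 0.0614]
orientation: [[-0.205, -0.979, -0.001], [-0.979, 0.205, -0.004], [0.004, 0.0, -1.0]]
contact_force: [-0.1, 0.3, -1.0]
gripper_width: 0.015
```

```bash
python3 - <<'E'
from h import *
s=r.state(); print(s['t'],s['ee_pos'],s['contact_force'],s['gripper_width'],tov(s['ee_pos']))
grab('side','side4')
cv2.imwrite('pics/cs4.png',cv2.resize(cv2.imread('pics/side4.png')[130:310,150:390],None,fx=3.3,fy=3.3,interpolation=cv2.INTER_CUBIC))
E
```

```text
7.85 [0.49425263 0.02045306 0.06138101] [-0.1481346   0.27595382 -1.01439953] 0.014967586070872835 [-183.52286336  -37.18935866   61.38101496]
```

View pics/cs4.png

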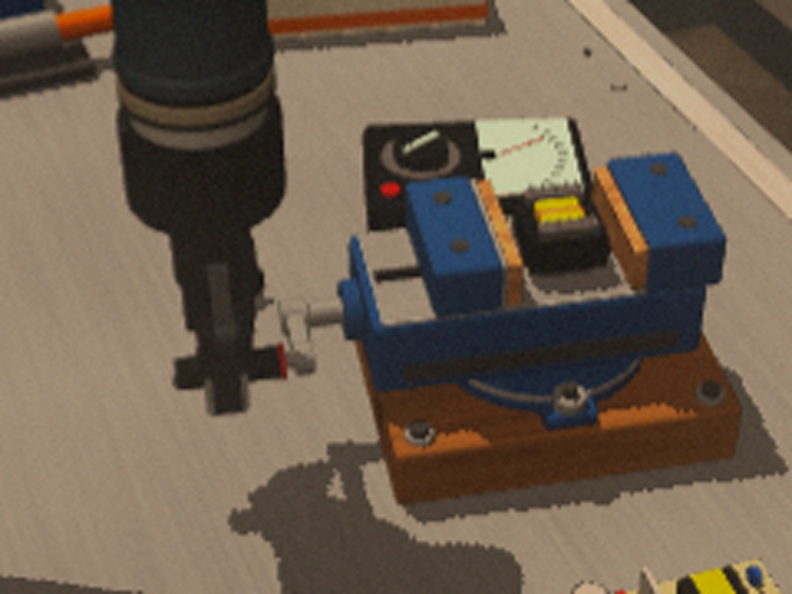

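```bash
cat > nx.py <<'E'
from h import *
import sys,os,json
from scipy.optimize import least_squares
# usage: nx.py step_deg nrows
s=r.state(); v=tov(s['ee_pos']); L='pics/log.json'
log=json.load(open(L)) if os.path.exists(L) else []
F=s['contact_force']; 
if not log or log[-1][0]!=s['t']: log.append([float(s['t']),*map(float,v)])
json.dump(log,open(L,'w'))
P=np.array(log)[:,1:]
c=np.array([0.7,60.0])
if len(P)>3:
    f=least_squares(lambda c: np.r_[np.hypot(P[:,1]-c[0],P[:,2]-c[1])-38,(c-np.array([.7,60]))*.15],c); c=f.x
d=v[1:]-c; a=np.degrees(np.arctan2(-d[0],d[1]))%360
t_=np.array([-np.cos(np.radians(a)),-np.sin(np.radians(a))]); rr=np.array([-np.sin(np.radians(a)),np.cos(np.radians(a))])
Fv=np.array([F@EY,F[2]])
R=s['orientation']; Rt=np.column_stack([-EY,-EX,[0,0,-1.]])
from scipy.spatial.transform import Rotation as Ro
rv=Ro.from_matrix(Rt@R.T).as_rotvec(degrees=True)
print('t',s['t'],'a',round(a,1),'rad',np.hypot(*d).round(1),'c',c.round(1),'vx',v[0].round(1),'Fresist',round(-Fv@t_,2),'Frad',round(Fv@rr,2),'Fx',round(F@EX,2),'w',round(s['gripper_width'],4),'turnfix',rv.round(1))
p=v.copy()
for i in range(int(sys.argv[2])):
    b=np.radians(a+float(sys.argv[1])*(i+1)); q=np.array([-183.5,c[0]-38*np.sin(b),c[1]+38*np.cos(b)])
    dd=q-p; w=(EX*dd[0]+EY*dd[1])/1000; print(np.round([w[0],w[1],dd[2]/1000],4).tolist()); p=q
E
rm -f pics/log.json; python3 nx.py 15 3
```

```text
t 7.9 a 87.9 rad 37.8 c [ 0.7 60. ] vx -183.5 Fresist -0.59 Frad 1.57 Fx 0.48 w 0.0151 turnfix [ 0.2 -0.1 -0.1]
[0.0002, 0.0008, -0.0099]
[0.0007, 0.0034, -0.0093]
[0.0012, 0.0056, -0.0081]
```

move_arm --series '[[[0.2, 0, 0], [0.0002, 0.0008, -0.0099], 0.1], [[0, 0.2, 0], [0.0007, 0.0034, -0.0093], 0.1]]'

```text
t: 8.1
ee_pos: [0.4949, 0.0237, 0.0432]
orientation: [[-0.205, -0.979, -0.004], [-0.979, 0.205, -0.001], [0.002, 0.003, -1.0]]
contact_force: [-1.0, -3.5, 5.3]
gripper_width: 0.0153
```

```bash
python3 nx.py 15 5
```

```text
t 8.1 a 115.8 rad 38.4 c [ 0.7 60. ] vx -183.6 Fresist 6.32 Frad 0.94 Fx -0.3 w 0.0153 turnfix [ 0.1 -0.2 -0.1]
[0.0013, 0.0057, -0.0081]
[0.0015, 0.0073, -0.0066]
[0.0018, 0.0087, -0.0044]
[0.002, 0.0095, -0.002]
[0.002, 0.0097, 0.0006]
```

Works, resistance ≈6 N with little radial load. Continue.

move_arm --series '[[[0.1, 0, 0], [0.0013, 0.0057, -0.0081], 0.1], [[0, 0, 0], [0.0015, 0.0073, -0.0066], 0.1], [[0, 0, 0], [0.0018, 0.0087, -0.0044], 0.1], [[0, 0, 0], [0.002, 0.0095, -0.002], 0.1]]'

```text
t: 8.5
ee_pos: [0.5012, 0.0537, 0.0207]
orientation: [[-0.206, -0.979, -0.006], [-0.979, 0.206, -0.002], [0.003, 0.005, -1.0]]
contact_force: [-1.2, -5.0, 7.3]
gripper_width: 0.015
```

```bash
python3 nx.py 16 6
```

```text
t 8.5 a 174.3 rad 39.5 c [ 0.7 60. ] vx -183.6 Fresist 5.85 Frad -6.7 Fx -0.1 w 0.015 turnfix [ 0.1 -0.3 -0. ]
[0.0023, 0.0105, 0.0019]
[0.0021, 0.0098, 0.0033]
[0.0018, 0.0086, 0.006]
[0.0014, 0.0066, 0.0081]
[0.0009, 0.0042, 0.0097]
[0.0003, 0.0014, 0.0105]
```

move_arm --series '[[[0.1, -0.3, 0], [0.0023, 0.0105, 0.0019], 0.1], [[0, 0, 0], [0.0021, 0.0098, 0.0033], 0.1], [[0, 0, 0], [0.0018, 0.0086, 0.006], 0.1], [[0, 0, 0], [0.0014, 0.0066, 0.0081], 0.1]]'

```text
t: 8.9
ee_pos: [0.5084, 0.0882, 0.0369]
orientation: [[-0.203, -0.979, -0.005], [-0.979, 0.203, -0.005], [0.006, 0.004, -1.0]]
contact_force: [-0.4, -9.0, -1.9]
gripper_width: 0.0151
```

```bash
python3 nx.py 16 6
```

```text
t 8.9 a 235.3 rad 38.0 c [ 0.8 58.6] vx -183.7 Fresist 6.69 Frad -6.23 Fx 1.45 w 0.0151 turnfix [ 0.3 -0.3 -0.2]
[0.0011, 0.0046, 0.0094]
[0.0004, 0.0019, 0.0104]
[-0.0002, -0.0009, 0.0105]
[-0.0008, -0.0038, 0.0099]
[-0.0013, -0.0063, 0.0084]
[-0.0017, -0.0083, 0.0063]
```

move_arm --series '[[[0.3, -0.3, -0.2], [0.001, 0.0038, 0.0094], 0.1], [[0, 0, 0], [0.0003, 0.0014, 0.0104], 0.1], [[0, 0, 0], [-0.0003, -0.0012, 0.0105], 0.1], [[0, 0, 0], [-0.0009, -0.0042, 0.0099], 0.1]]'

```text
t: 9.3
ee_pos: [0.509, 0.0909, 0.076]
orientation: [[-0.205, -0.979, 0.0], [-0.979, 0.205, 0.003], [-0.003, 0.001, -1.0]]
contact_force: [2.2, 0.9, -7.6]
gripper_width: 0.0152
```

```bash
python3 nx.py 16 6
```

```text
t 9.3 a 297.1 rad 38.1 c [ 0.9 58.6] vx -183.7 Fresist 7.33 Frad -2.26 Fx 1.95 w 0.0152 turnfix [-0.2  0.  -0.1]
[-0.0011, -0.0061, 0.0086]
[-0.0017, -0.0081, 0.0066]
[-0.002, -0.0095, 0.0041]
[-0.0022, -0.0103, 0.0013]
[-0.0022, -0.0102, -0.0017]
[-0.002, -0.0094, -0.0045]
```

move_arm --series '[[[-0.2, 0, 0], [-0.0011, -0.0062, 0.0084], 0.1], [[0, 0, 0], [-0.0017, -0.0082, 0.0063], 0.1], [[0, 0, 0], [-0.002, -0.0095, 0.0038], 0.1], [[0, 0, 0], [-0.0022, -0.0103, 0.001], 0.1]]'

```text
t: 9.7
ee_pos: [0.5018, 0.0556, 0.0973]
orientation: [[-0.206, -0.979, 0.003], [-0.979, 0.206, 0.001], [-0.002, -0.002, -1.0]]
contact_force: [5.9, 6.5, -20.2]
gripper_width: 0.0153
```

```bash
python3 nx.py 16 6
```

```text
t 9.7 a 3.0 rad 38.5 c [ 0.8 58.9] vx -183.4 Fresist 6.48 Frad -20.56 Fx 4.45 w 0.0153 turnfix [-0.1  0.1 -0. ]
[-0.0023, -0.0101, -0.0025]
[-0.0019, -0.0092, -0.0048]
[-0.0016, -0.0076, -0.0072]
[-0.0011, -0.0053, -0.0091]
[-0.0006, -0.0027, -0.0102]
[0.0, 0.0002, -0.0106]
```

```bash
sed -i 's/(c-np.array(\[.7,60\]))\*.15/(c-np.array([.7,58.2]))*2/' nx.py; python3 nx.py 16 6
```

```text
t 9.7 a 2.9 rad 38.9 c [ 0.8 58.5] vx -183.4 Fresist 6.51 Frad -20.55 Fx 4.45 w 0.0153 turnfix [-0.1  0.1 -0. ]
[-0.0022, -0.0101, -0.0029]
[-0.0019, -0.0092, -0.0048]
[-0.0016, -0.0076, -0.0072]
[-0.0011, -0.0053, -0.0091]
[-0.0006, -0.0027, -0.0102]
[0.0, 0.0002, -0.0106]
```

move_arm --series '[[[0, 0, 0], [-0.0022, -0.0101, -0.0032], 0.1], [[0, 0, 0], [-0.0019, -0.0092, -0.0048], 0.1], [[0, 0, 0], [-0.0016, -0.0076, -0.0072], 0.1], [[0, 0, 0], [-0.0011, -0.0053, -0.0091], 0.1]]'

```text
t: 10.1
ee_pos: [0.4952, 0.0243, 0.0757]
orientation: [[-0.213, -0.977, 0.008], [-0.977, 0.214, 0.01], [-0.012, -0.005, -1.0]]
contact_force: [1.8, 10.0, 1.9]
gripper_width: 0.0153
```

```bash
python3 nx.py 16 6
```

```text
t 10.1 a 63.2 rad 38.1 c [ 0.8 58.5] vx -183.4 Fresist 6.29 Frad -8.15 Fx -0.33 w 0.0153 turnfix [-0.6  0.4  0.4]
[-0.0008, -0.0032, -0.0101]
[-0.0001, -0.0005, -0.0106]
[0.0005, 0.0024, -0.0103]
[0.0011, 0.005, -0.0092]
[0.0015, 0.0073, -0.0075]
[0.0019, 0.0091, -0.0051]
```

move_arm --series '[[[-0.6, 0.4, 0.4], [-0.0008, -0.0028, -0.0101], 0.1], [[0, 0, 0], [-0.0001, -0.0003, -0.0106], 0.1], [[0, 0, 0], [0.0005, 0.0026, -0.0103], 0.1], [[0, 0, 0], [0.0011, 0.0051, -0.009], 0.1]]'

```text
t: 10.5
ee_pos: [0.4953, 0.0254, 0.04]
orientation: [[-0.21, -0.978, 0.003], [-0.978, 0.21, -0.001], [0.0, -0.003, -1.0]]
contact_force: [-0.9, -3.6, 4.6]
gripper_width: 0.015
```

```bash
python3 nx.py 16 6
```

```text
t 10.5 a 119.4 rad 37.8 c [ 0.8 58.5] vx -183.5 Fresist 5.87 Frad 0.99 Fx -0.09 w 0.015 turnfix [0.  0.1 0.2]
[0.0013, 0.0061, -0.0085]
[0.0018, 0.0083, -0.0063]
[0.002, 0.0097, -0.0037]
[0.0022, 0.0103, -0.0009]
[0.0021, 0.0101, 0.0021]
[0.0019, 0.0092, 0.0049]
```

move_arm --series '[[[0, 0.1, 0.2], [0.0013, 0.0061, -0.0083], 0.1], [[0, 0, 0], [0.0018, 0.0083, -0.006], 0.1], [[0, 0, 0], [0.002, 0.0097, -0.0034], 0.1], [[0, 0, 0], [0.0022, 0.0103, -0.0005], 0.1]]'

```text
t: 10.9
ee_pos: [0.5012, 0.0549, 0.0213]
orientation: [[-0.207, -0.978, -0.003], [-0.978, 0.207, -0.005], [0.006, 0.002, -1.0]]
contact_force: [0.3, -7.6, -11.3]
gripper_width: 0.0151
```

```bash
python3 nx.py 16 6
```

```text
t 10.9 a 175.7 rad 37.4 c [ 0.8 58.6] vx -183.8 Fresist 6.54 Frad 11.81 Fx 1.88 w 0.0151 turnfix [ 0.3 -0.2  0. ]
[0.0025, 0.0102, 0.0001]
[0.0021, 0.0097, 0.0036]
[0.0018, 0.0084, 0.0062]
[0.0014, 0.0064, 0.0083]
[0.0008, 0.0039, 0.0098]
[0.0002, 0.0011, 0.0105]
```

move_arm --series '[[[0.3, -0.2, 0], [0.0023, 0.0102, -0.0001], 0.1], [[0, 0, 0], [0.0021, 0.0097, 0.0034], 0.1], [[0, 0, 0], [0.0018, 0.0082, 0.0062], 0.1], [[0, 0, 0], [0.0014, 0.0061, 0.0083], 0.1]]'

```text
t: 11.3
ee_pos: [0.508, 0.0874, 0.0366]
orientation: [[-0.207, -0.978, -0.005], [-0.978, 0.207, -0.002], [0.003, 0.004, -1.0]]
contact_force: [2.1, 2.8, -12.3]
gripper_width: 0.0151
```

```bash
python3 nx.py 16 6
```

```text
t 11.3 a 234.2 rad 37.6 c [ 0.7 58.6] vx -183.8 Fresist 8.12 Frad 9.72 Fx 1.5 w 0.0151 turnfix [ 0.1 -0.3  0.1]
[0.0014, 0.0051, 0.0091]
[0.0004, 0.0021, 0.0104]
[-0.0002, -0.0008, 0.0105]
[-0.0008, -0.0036, 0.0099]
[-0.0013, -0.0061, 0.0085]
[-0.0017, -0.0082, 0.0065]
```

move_arm --series '[[[0, -0.3, 0], [0.0014, 0.0051, 0.0091], 0.1], [[0, 0, 0], [0.0004, 0.0021, 0.0104], 0.1]]'

```text
t: 11.5
ee_pos: [0.5098, 0.0949, 0.0566]
orientation: [[-0.205, -0.979, -0.001], [-0.979, 0.205, -0.003], [0.003, -0.0, -1.0]]
contact_force: [1.1, -7.1, -6.6]
gripper_width: 0.0153
```

```bash
python3 nx.py 16 6; python3 - <<'E'
from h import *
grab('side','side5')
cv2.imwrite('pics/cs5.png',cv2.resize(cv2.imread('pics/side5.png')[130:310,150:390],None,fx=3.3,fy=3.3,interpolation=cv2.INTER_CUBIC))
E
python3 m.py side4; python3 m.py side5
```

```text
t 11.5 a 266.9 rad 38.2 c [ 0.8 58.6] vx -183.6 Fresist 6.93 Frad -6.32 Fx 2.51 w 0.0153 turnfix [ 0.2 -0.  -0. ]
[-0.0001, -0.0011, 0.0105]
[-0.0008, -0.0037, 0.0099]
[-0.0013, -0.0062, 0.0085]
[-0.0017, -0.0083, 0.0064]
[-0.002, -0.0097, 0.0038]
[-0.0022, -0.0103, 0.0009]
fix x [37.1 54.3 74.7] y [-39.5  -4.2  36.1] z 129.5 ((56.0301399230957, -1.1654853820800781), (40.316688537597656, 81.02734375), 0.13845562934875488)
mov x [-76.4 -60.7 -43.7] y [-40.4  -4.   38.8] z 129.1 ((-59.87044143676758, 0.01866912841796875), (34.193992614746094, 83.78639221191406), 0.4055447578430176)
corkF x [28.2 30.4 58.6] y [-38.4  -6.7  36.9] z 125.0 ((44.724876403808594, 0.6948394775390625), (79.79708862304688, 35.64679718017578), 88.96710205078125)
corkM x [-60.3 -34.7 -11.3] y [-39.5  -8.9  36.9] z 126.5 ((-36.03685760498047, -0.3862152099609375), (52.648685455322266, 79.21341705322266), 1.2393958568572998)
transf [305 187  29  21 356] [[-21.9, -22.7, 116.5], [-5.2, -9.8, 124.7], [19.4, 19.8, 135.3]] ((-0.9664688110351562, -0.7985496520996094), (45.49252700805664, 42.32648849487305), 89.64766693115234)
fix x [37.  53.8 74.6] y [-39.5  -4.2  37.1] z 129.5 ((55.843990325927734, -0.772003173828125), (39.969322204589844, 81.67684936523438), 0.4650716781616211)
mov x [-64.1 -48.4 -31.9] y [-40.3  -5.1  38.3] z 129.1 ((-48.06780242919922, -1.3572120666503906), (34.44687271118164, 83.64592742919922), 0.21826516091823578)
corkF x [28.1 30.5 60.4] y [-38.2  -6.2  36.9] z 125.1 ((43.76814651489258, 0.40523529052734375), (40.563323974609375, 81.63404846191406), 0.8074390292167664)
corkM x [-49.2 -22.9 -10.3] y [-39.2  -9.9  35.9] z 126.2 ((-30.34623908996582, -0.06505584716796875), (79.99603271484375, 40.56379699707031), 89.95793151855469)
transf [308 187  29  21 317] [[-16.4, -22.7, 116.4], [0.8, -12.8, 125.4], [23.1, 18.5, 135.2]] ((3.701234817504883, -1.831817626953125), (44.42714309692383, 41.17604446411133), 88.78978729248047)
```

View pics/cs5.png

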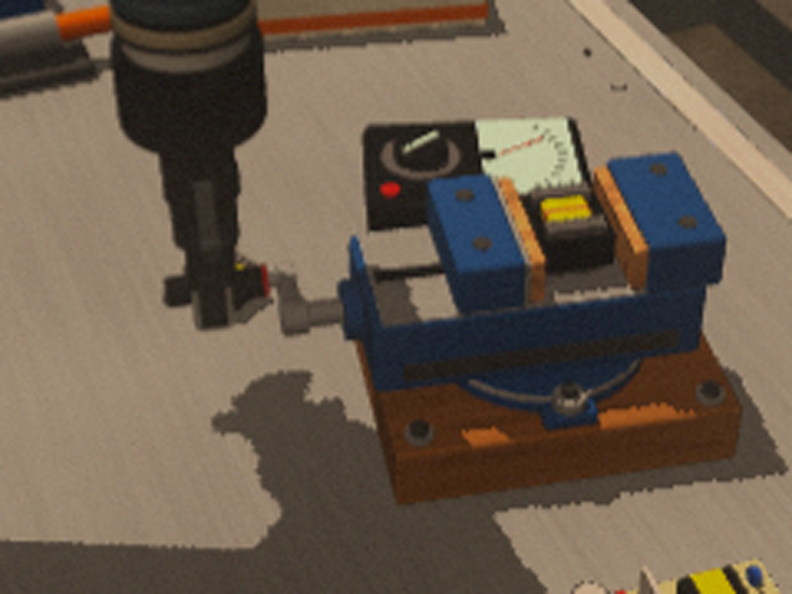

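move_arm --series '[[[0.2, 0, 0], [-0.0001, -0.0009, 0.0105], 0.1], [[0, 0, 0], [-0.0008, -0.0038, 0.0099], 0.1], [[0, 0, 0], [-0.0013, -0.0062, 0.0083], 0.1], [[0, 0, 0], [-0.0017, -0.0083, 0.0062], 0.1]]'

```text
t: 11.95
ee_pos: [0.5053, 0.0723, 0.0946]
orientation: [[-0.202, -0.979, -0.0], [-0.979, 0.202, -0.004], [0.004, -0.001, -1.0]]
contact_force: [5.5, -7.2, -30.1]
gripper_width: 0.0151
```

```bash
python3 nx.py 14 5
```

```text
t 11.95 a 337.3 rad 38.9 c [ 0.8 58.7] vx -183.4 Fresist 6.18 Frad -30.04 Fx 6.82 w 0.0151 turnfix [ 0.2 -0.  -0.2]
[-0.002, -0.009, 0.0017]
[-0.0019, -0.0091, 0.0003]
[-0.0019, -0.0089, -0.002]
[-0.0017, -0.0081, -0.0041]
[-0.0015, -0.0069, -0.006]
```

```bash
sed -i 's/-38\*np.sin(b)/-37.7*np.sin(b)/; s/+38\*np.cos(b)/+37.7*np.cos(b)/' nx.py; python3 nx.py 14 5
```

```text
t 11.95 a 337.3 rad 38.9 c [ 0.8 58.7] vx -183.4 Fresist 6.18 Frad -30.04 Fx 6.82 w 0.0151 turnfix [ 0.2 -0.  -0.2]
[-0.002, -0.0091, 0.0014]
[-0.0019, -0.009, 0.0003]
[-0.0019, -0.0088, -0.002]
[-0.0017, -0.0081, -0.0041]
[-0.0014, -0.0069, -0.0059]
```

move_arm --series '[[[0.2, 0, -0.2], [-0.002, -0.0091, 0.0012], 0.1], [[0, 0, 0], [-0.0019, -0.009, 0.0001], 0.1]]'

```text
t: 12.15
ee_pos: [0.5016, 0.0549, 0.0972]
orientation: [[-0.209, -0.978, 0.002], [-0.978, 0.209, 0.004], [-0.004, -0.002, -1.0]]
contact_force: [5.6, 7.2, -17.2]
gripper_width: 0.0148
```

```bash
python3 nx.py 12 5
```

```text
t 12.15 a 4.1 rad 38.5 c [ 0.8 58.8] vx -183.4 Fresist 6.95 Frad -17.77 Fx 3.95 w 0.0148 turnfix [-0.2  0.1  0.2]
[-0.0017, -0.0075, -0.0022]
[-0.0015, -0.0071, -0.003]
[-0.0013, -0.0064, -0.0044]
[-0.0011, -0.0053, -0.0057]
[-0.0009, -0.0041, -0.0067]
```

move_arm --series '[[[0, 0, 0], [-0.0017, -0.0075, -0.0026], 0.1], [[0, 0, 0], [-0.0015, -0.0071, -0.0032], 0.1], [[0, 0, 0], [-0.0012, -0.006, -0.0044], 0.1]]'

```text
t: 12.45
ee_pos: [0.4978, 0.0369, 0.0903]
orientation: [[-0.213, -0.977, 0.008], [-0.977, 0.213, 0.011], [-0.013, -0.005, -1.0]]
contact_force: [1.0, 7.5, -0.3]
gripper_width: 0.0149
```

```bash
python3 nx.py 10 5
```

```text
t 12.45 a 33.8 rad 38.0 c [ 0.8 58.8] vx -183.4 Fresist 6.05 Frad -4.46 Fx -0.58 w 0.0149 turnfix [-0.7  0.4  0.4]
[-0.0011, -0.0049, -0.0043]
[-0.0009, -0.0042, -0.0049]
[-0.0007, -0.0033, -0.0056]
[-0.0005, -0.0023, -0.0061]
[-0.0003, -0.0012, -0.0064]
```

move_arm --series '[[[-0.7, 0.4, 0.4], [-0.0011, -0.0049, -0.0043], 0.1], [[0, 0, 0], [-0.0009, -0.0042, -0.0049], 0.1]]'

```text
t: 12.65
ee_pos: [0.4963, 0.0297, 0.0839]
orientation: [[-0.21, -0.978, 0.004], [-0.978, 0.21, 0.004], [-0.004, -0.003, -1.0]]
contact_force: [0.3, 7.1, 1.6]
gripper_width: 0.0149
```

```bash
python3 nx.py 10 5
```

```text
t 12.65 a 48.6 rad 38.1 c [ 0.8 58.8] vx -183.4 Fresist 5.78 Frad -4.18 Fx -1.2 w 0.0149 turnfix [-0.2  0.2  0.2]
[-0.0008, -0.0035, -0.0055]
[-0.0006, -0.0029, -0.0059]
[-0.0004, -0.0018, -0.0063]
[-0.0002, -0.0007, -0.0065]
[0.0001, 0.0004, -0.0066]
```

move_arm --series '[[[-0.2, 0.2, 0.2], [-0.0008, -0.0035, -0.0055], 0.1], [[0, 0, 0], [-0.0006, -0.0029, -0.0059], 0.1]]'

```text
t: 12.85
ee_pos: [0.4952, 0.0242, 0.0755]
orientation: [[-0.207, -0.978, 0.004], [-0.978, 0.207, 0.002], [-0.003, -0.003, -1.0]]
contact_force: [-0.1, 3.5, 3.4]
gripper_width: 0.0152
```

```bash
python3 nx.py 10 5
```

```text
t 12.85 a 63.9 rad 38.0 c [ 0.8 58.8] vx -183.4 Fresist 4.54 Frad -1.56 Fx -0.77 w 0.0152 turnfix [-0.1  0.2  0.1]
[-0.0005, -0.002, -0.0063]
[-0.0003, -0.0012, -0.0064]
[-0.0, -0.0001, -0.0066]
[0.0002, 0.001, -0.0065]
[0.0004, 0.0021, -0.0062]
```

move_arm --series '[[[-0.1, 0.2, 0.1], [-0.0005, -0.002, -0.0063], 0.1], [[0, 0, 0], [-0.0003, -0.0011, -0.0064], 0.1]]'

```text
t: 13.05
ee_pos: [0.4945, 0.0206, 0.064]
orientation: [[-0.206, -0.979, 0.002], [-0.979, 0.206, 0.0], [-0.001, -0.002, -1.0]]
contact_force: [0.1, 3.4, 5.1]
gripper_width: 0.015
```

```bash
python3 nx.py 10 5
```

```text
t 13.05 a 82.1 rad 38.1 c [ 0.8 58.8] vx -183.4 Fresist 5.54 Frad -2.64 Fx -0.62 w 0.015 turnfix [-0.   0.1 -0. ]
[-0.0001, 0.0001, -0.0066]
[0.0002, 0.0008, -0.0065]
[0.0004, 0.0019, -0.0063]
[0.0006, 0.0029, -0.0058]
[0.0008, 0.0039, -0.0052]
```

move_arm --series '[[[0, 0.1, 0], [-0.0001, 0.0001, -0.0066], 0.1], [[0, 0, 0], [0.0002, 0.0009, -0.0065], 0.1]]'

```text
t: 13.25
ee_pos: [0.4945, 0.021, 0.0511]
orientation: [[-0.207, -0.978, 0.001], [-0.978, 0.207, -0.0], [-0.0, -0.001, -1.0]]
contact_force: [-0.4, 3.7, 6.0]
gripper_width: 0.0153
```

```bash
python3 nx.py 10 5
```

```text
t 13.25 a 101.6 rad 38.2 c [ 0.8 58.8] vx -183.4 Fresist 5.13 Frad -4.62 Fx -1.16 w 0.0153 turnfix [0. 0. 0.]
[0.0004, 0.0023, -0.0062]
[0.0006, 0.0029, -0.0059]
[0.0008, 0.0038, -0.0053]
[0.001, 0.0047, -0.0045]
[0.0011, 0.0054, -0.0036]
```

move_arm --series '[[[0, 0, 0], [0.0004, 0.0023, -0.0062], 0.1], [[0, 0, 0], [0.0006, 0.0031, -0.0058], 0.1]]'

```text
t: 13.45
ee_pos: [0.4954, 0.0255, 0.0392]
orientation: [[-0.207, -0.978, 0.001], [-0.978, 0.207, -0.001], [0.001, -0.001, -1.0]]
contact_force: [-1.5, 2.2, 8.6]
gripper_width: 0.0153
```

```bash
python3 nx.py 10 5; python3 - <<'E'
from h import *
grab('side','side6')
cv2.imwrite('pics/cs6.png',cv2.resize(cv2.imread('pics/side6.png')[150:250,250:380],None,fx=5.5,fy=5.5,interpolation=cv2.INTER_CUBIC))
E
python3 m.py side6
```

```text
t 13.45 a 120.9 rad 38.2 c [ 0.8 58.8] vx -183.4 Fresist 6.43 Frad -6.03 Fx -1.91 w 0.0153 turnfix [0.1 0.  0. ]
[0.0008, 0.0042, -0.0051]
[0.001, 0.0046, -0.0046]
[0.0011, 0.0053, -0.0037]
[0.0012, 0.0059, -0.0027]
[0.0013, 0.0062, -0.0016]
fix x [37.4 54.6 74.9] y [-39.8  -4.6  36.3] z 129.4 ((56.19214630126953, -1.1575584411621094), (81.74291229248047, 39.953468322753906), 89.97516632080078)
mov x [-59.7 -44.1 -27.1] y [-40.   -3.6  38.2] z 129.0 ((-43.28003692626953, -0.6755332946777344), (82.62400817871094, 34.175262451171875), 89.97344207763672)
corkF x [24.1 31.6 61.4] y [-38.6 -14.7  37. ] z 125.6 ((42.985198974609375, 0.8283615112304688), (41.90465545654297, 81.82476043701172), 0.6289028525352478)
corkM x [-43.7 -18.6 -12.2] y [-39.1  -9.3  34.7] z 126.0 ((-28.718891143798828, -0.4479827880859375), (35.74129104614258, 79.64646911621094), 2.2199594974517822)
transf [311 185  28  22 304] [[-11.7, -22.3, 116.2], [5.4, -12.6, 125.4], [26.8, 19.9, 135.3]] ((7.775699615478516, -1.425933837890625), (43.22969055175781, 38.89614486694336), 88.98271942138672)
```

View pics/cs6.png

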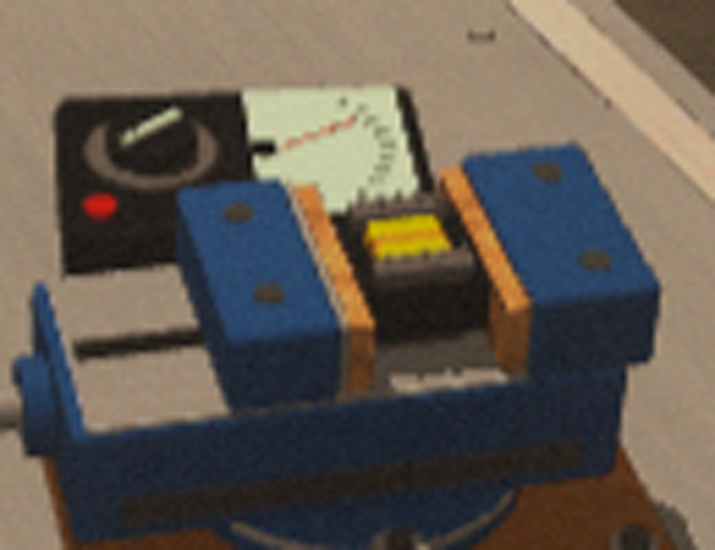

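move_arm --series '[[[0, 0, 0], [0.0008, 0.0041, -0.0049], 0.1], [[0, 0, 0], [0.001, 0.0046, -0.0045], 0.1]]'

```text
t: 13.7
ee_pos: [0.4972, 0.0333, 0.0296]
orientation: [[-0.206, -0.978, 0.0], [-0.978, 0.206, -0.002], [0.002, -0.001, -1.0]]
contact_force: [-2.4, 0.7, 11.2]
gripper_width: 0.0149
```

```bash
python3 nx.py 10 5
```

```text
t 13.7 a 139.6 rad 38.2 c [ 0.7 58.7] vx -183.3 Fresist 7.09 Frad -8.68 Fx -2.49 w 0.0149 turnfix [0.1 0.  0. ]
[0.001, 0.0056, -0.0034]
[0.0012, 0.0058, -0.0028]
[0.0013, 0.0062, -0.0017]
[0.0013, 0.0064, -0.0006]
[0.0014, 0.0064, 0.0005]
```

move_arm --series '[[[0, 0, 0], [0.001, 0.0056, -0.0032], 0.1], [[0, 0, 0], [0.0012, 0.0058, -0.0026], 0.1]]'

```text
t: 13.9
ee_pos: [0.4989, 0.0423, 0.024]
orientation: [[-0.205, -0.979, -0.001], [-0.979, 0.205, -0.005], [0.005, -0.0, -1.0]]
contact_force: [-1.6, -4.8, 6.2]
gripper_width: 0.0153
```

```bash
python3 nx.py 7 5
```

```text
t 13.9 a 155.9 rad 38.1 c [ 0.7 58.7] vx -183.5 Fresist 7.1 Frad -3.64 Fx -0.6 w 0.0153 turnfix [ 0.3 -0.  -0.1]
[0.0009, 0.0044, -0.0013]
[0.0009, 0.0044, -0.0011]
[0.0009, 0.0045, -0.0005]
[0.0009, 0.0045, 0.0]
[0.0009, 0.0045, 0.0006]
```

move_arm --series '[[[0.3, 0, 0], [0.0009, 0.0044, -0.0013], 0.1], [[0, 0, 0], [0.0009, 0.0044, -0.0009], 0.1]]'

```text
t: 14.1
ee_pos: [0.5002, 0.0483, 0.0219]
orientation: [[-0.203, -0.979, -0.003], [-0.979, 0.203, -0.004], [0.004, 0.002, -1.0]]
contact_force: [-2.8, -7.4, 5.8]
gripper_width: 0.015
```

```bash
python3 nx.py 7 5
```

```text
t 14.1 a 165.6 rad 38.1 c [ 0.7 58.7] vx -183.5 Fresist 9.0 Frad -3.69 Fx -1.18 w 0.015 turnfix [ 0.2 -0.2 -0.2]
[0.0009, 0.0045, -0.0005]
[0.0009, 0.0045, -0.0003]
[0.0009, 0.0045, 0.0002]
[0.0009, 0.0044, 0.0008]
[0.0009, 0.0043, 0.0014]
```

move_arm --series '[[[0, 0, 0], [0.0006, 0.0028, -0.0002], 0.1]]'

```text
t: 14.2
ee_pos: [0.5003, 0.0495, 0.0216]
orientation: [[-0.202, -0.979, -0.004], [-0.979, 0.202, -0.006], [0.006, 0.003, -1.0]]
contact_force: [-2.7, -7.2, 3.7]
gripper_width: 0.015
```

```bash
python3 nx.py 5 3; python3 -c "
from h import *
for i in range(3): print(r.state()['contact_force'])
grab('side','side7')
"; python3 nx.py 5 1; python3 m.py side7|egrep 'mov|tran'
```

```text
t 14.2 a 167.4 rad 38.0 c [ 0.7 58.7] vx -183.6 Fresist 8.23 Frad -1.97 Fx -1.11 w 0.015 turnfix [ 0.3 -0.2 -0.2]
[0.0008, 0.0032, -0.0003]
[0.0007, 0.0032, -0.0003]
[0.0007, 0.0032, -0.0]
[-2.65618279 -7.21318608  3.70980685]
[-2.65618279 -7.21318608  3.70980685]
[-2.65618279 -7.21318608  3.70980685]
t 14.25 a 167.6 rad 38.0 c [ 0.7 58.7] vx -183.6 Fresist 6.7 Frad -1.98 Fx 0.24 w 0.0153 turnfix [ 0.3 -0.2 -0.2]
[0.0007, 0.0032, -0.0002]
mov x [-58.6 -42.9 -26.2] y [-40.5  -4.9  38.6] z 129.1 ((-42.22789001464844, 0.07637786865234375), (34.22806930541992, 84.86174774169922), 0.21730032563209534)
transf [311 188  28  20 296] [[-11.5, -22.6, 116.4], [5.9, -13.7, 125.3], [26.6, 16.5, 133.8]] ((7.490917205810547, -0.9064826965332031), (45.351829528808594, 38.51683807373047), 89.9829330444336)
```

move_arm --series '[[[0.3, -0.2, -0.2], [0.0008, 0.0036, -0.0002], 0.1]]'

```text
t: 14.35
ee_pos: [0.5007, 0.0513, 0.0213]
orientation: [[-0.205, -0.979, -0.002], [-0.979, 0.205, -0.002], [0.003, 0.001, -1.0]]
contact_force: [-2.4, -7.8, 3.5]
gripper_width: 0.0154
```

```bash
python3 nx.py 5 3
```

```text
t 14.35 a 170.3 rad 38.0 c [ 0.7 58.7] vx -183.6 Fresist 8.6 Frad -2.05 Fx -0.74 w 0.0154 turnfix [ 0.1 -0.1 -0.1]
[0.0008, 0.0032, -0.0001]
[0.0007, 0.0032, -0.0001]
[0.0007, 0.0032, 0.0002]
```

move_arm --series '[[[0, 0, 0], [0.0008, 0.0036, -0.0001], 0.1]]'

```text
t: 14.45
ee_pos: [0.501, 0.0528, 0.0211]
orientation: [[-0.204, -0.979, -0.003], [-0.979, 0.204, -0.005], [0.005, 0.002, -1.0]]
contact_force: [-2.3, -7.7, 2.4]
gripper_width: 0.0151
```

```bash
python3 nx.py 5 3
```

```text
t 14.45 a 172.6 rad 38.0 c [ 0.7 58.7] vx -183.6 Fresist 8.29 Frad -1.38 Fx -0.69 w 0.0151 turnfix [ 0.3 -0.2 -0.1]
[0.0007, 0.0032, 0.0]
[0.0007, 0.0032, 0.0]
[0.0007, 0.0032, 0.0003]
```

move_arm --series '[[[0.2, -0.2, 0], [0.0009, 0.0044, 0], 0.1], [[0, 0, 0], [0.0008, 0.0036, 0.0001], 0.1]]'

```text
t: 14.65
ee_pos: [0.5019, 0.0566, 0.0207]
orientation: [[-0.202, -0.979, -0.003], [-0.979, 0.202, -0.006], [0.006, 0.002, -1.0]]
contact_force: [-2.3, -7.7, 3.5]
gripper_width: 0.0149
```

```bash
python3 nx.py 5 3
```

```text
t 14.65 a 178.5 rad 38.0 c [ 0.7 58.7] vx -183.5 Fresist 8.1 Frad -3.24 Fx -0.69 w 0.0149 turnfix [ 0.3 -0.2 -0.2]
[0.0007, 0.0032, 0.0004]
[0.0007, 0.0032, 0.0003]
[0.0007, 0.0032, 0.0006]
```

move_arm --series '[[[0.3, -0.2, -0.2], [0.0007, 0.0034, 0.0004], 0.1]]'

```text
t: 14.75
ee_pos: [0.5021, 0.0579, 0.0208]
orientation: [[-0.204, -0.979, -0.001], [-0.979, 0.204, -0.003], [0.003, 0.0, -1.0]]
contact_force: [-1.7, -8.4, 0.5]
gripper_width: 0.0152
```

```bash
python3 nx.py 5 3; python3 - <<'E'
from h import *
grab('side','side8'); s=r.state(); print(s['contact_force'],s['contact_force']@EY)
E
python3 nx.py 1 1;python3 m.py side8|egrep 'fix|mov|tran'
```

```text
t 14.75 a 180.5 rad 38.0 c [ 0.7 58.7] vx -183.6 Fresist 8.55 Frad -0.57 Fx 0.08 w 0.0152 turnfix [ 0.2 -0.1 -0.1]
[0.0008, 0.0032, 0.0004]
[0.0007, 0.0032, 0.0005]
[0.0007, 0.0031, 0.0007]
[-2.11462285 -6.9112775   1.27550481] -7.198791210520421
t 14.8 a 180.5 rad 38.0 c [ 0.7 58.7] vx -183.5 Fresist 7.19 Frad -1.34 Fx -0.64 w 0.0151 turnfix [ 0.2 -0.  -0.1]
[0.0002, 0.0006, 0.0003]
fix x [37.2 54.1 74.7] y [-39.6  -3.7  36.4] z 129.4 ((55.814056396484375, -0.8965034484863281), (39.49041748046875, 80.20167541503906), 1.0986236333847046)
mov x [-58.3 -43.  -25.9] y [-40.   -4.3  38.2] z 129.1 ((-41.974365234375, 0.08128738403320312), (34.29708480834961, 84.78287506103516), 0.029758771881461143)
transf [311 188  28  19 290] [[-11.4, -22.5, 116.3], [4.9, -13.4, 125.5], [26.7, 15.8, 134.2]] ((7.384458541870117, 0.23598289489746094), (46.74122619628906, 39.45315933227539), 88.73989868164062)
```

move_arm --series '[[[0, 0, 0], [0, 0, 0], 0.3], [[0, 0, 0], [0, 0, 0], 0.6], [[0, 0, 0], [0, 0, 0], 1], [[0, 0, 0], [0, 0, 0], 1], [[0, 0, 0], [0, 0, 0], 1]]'

```text
t: 15.3
ee_pos: [0.5027, 0.056, 0.0197]
orientation: [[-0.205, -0.979, -0.0], [-0.979, 0.205, -0.004], [0.004, -0.0, -1.0]]
contact_force: [0.3, -0.2, 0.3]
gripper_width: 0.0816
```

```bash
python3 nx.py 1 1
```

```text
t 15.3 a 178.0 rad 39.0 c [ 0.7 58.7] vx -182.6 Fresist 0.17 Frad -0.25 Fx 0.36 w 0.0816 turnfix [ 0.2 -0.  -0.1]
[-0.0007, 0.0009, 0.0013]
```

move_arm --series '[[[0, 0, 0], [-0.002, 0, 0.02], 1], [[0, 0, 0], [-0.002, 0, 0.03], 1], [[0, 0, 0], [-0.002, 0, 0.04], 1], [[0, 0, 0], [0, 0, 0.04], 1], [[0, 0, 0], [0, 0, 0.04], 1], [[0, 0, 0], [0, 0, 0.03], 1], [[0, 0, 0], [0, 0, 0], 1], [[0, 0, 0], [0, 0, 0], 1]]'

```text
t: 16.1
ee_pos: [0.494, 0.0575, 0.2265]
orientation: [[-0.203, -0.979, -0.002], [-0.979, 0.203, -0.004], [0.004, 0.002, -1.0]]
contact_force: [-0.1, -1.0, -0.3]
gripper_width: 0.0856
```

```bash
python3 - <<'E'
from h import *
for n in ['wrist','side','top']: grab(n,n+'9')
s=r.state(); print(s['t'],s['ee_pos'],s['contact_force'])
im=load('wrist9'); v=tov(cloud(im)); hsv=cv2.cvtColor(im['color'],cv2.COLOR_RGB2HSV)
a=np.hstack([cv2.imread('pics/wrist9.png')[:, :],]); cv2.imwrite('pics/c9.png',a)
cv2.imwrite('pics/cs9.png',cv2.resize(cv2.imread('pics/side9.png')[130:310,150:390],None,fx=3.3,fy=3.3,interpolation=cv2.INTER_CUBIC))
E
python3 m.py wrist9; python3 m.py side9|egrep 'fix|mov|tran'
```

```text
16.25 [0.49341346 0.05742729 0.2250037 ] [-0.61231261 -0.10638807 -0.58821173]
fix none
mov x [-55.6 -49.5 -43.3] y [-38.1   1.1  41.1] z 127.1 ((-49.64600372314453, 1.5044174194335938), (13.665399551391602, 83.79000854492188), 0.28824666142463684)
corkF none
corkM none
fix x [37.1 54.  74.9] y [-40.   -4.1  35.7] z 129.5 ((56.006126403808594, -1.4971389770507812), (39.82753372192383, 80.32711791992188), 0.4878568947315216)
mov x [-58.1 -42.8 -26. ] y [-40.4  -3.8  38.5] z 129.1 ((-41.911136627197266, -0.5009002685546875), (33.30615234375, 82.78217315673828), 0.169806107878685)
transf [311 185  27  23 317] [[-11.9, -22.8, 116.4], [5.0, -12.2, 125.5], [26.6, 18.8, 134.1]] ((7.492671966552734, -0.30675506591796875), (45.91122055053711, 38.99224853515625), 89.6046142578125)Traceback (most recent call last):
  File "m.py", line 12, in <module>
    n,l,s,ce=cv2.connectedComponentsWithStats(tr.astype(np.uint8)); i=1+np.argmax(s[1:,4]); p=v[l==i]
                                                                        ~~~~~~~~~^^^^^^^^^
    return _wrapfunc(a, 'argmax', axis=axis, out=out, **kwds)
    return bound(*args, **kwds)
ValueError: attempt to get argmax of an empty sequence
```

View pics/wrist9.png

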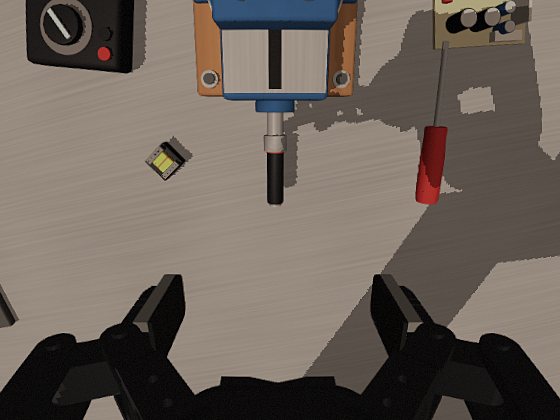

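View pics/cs9.png

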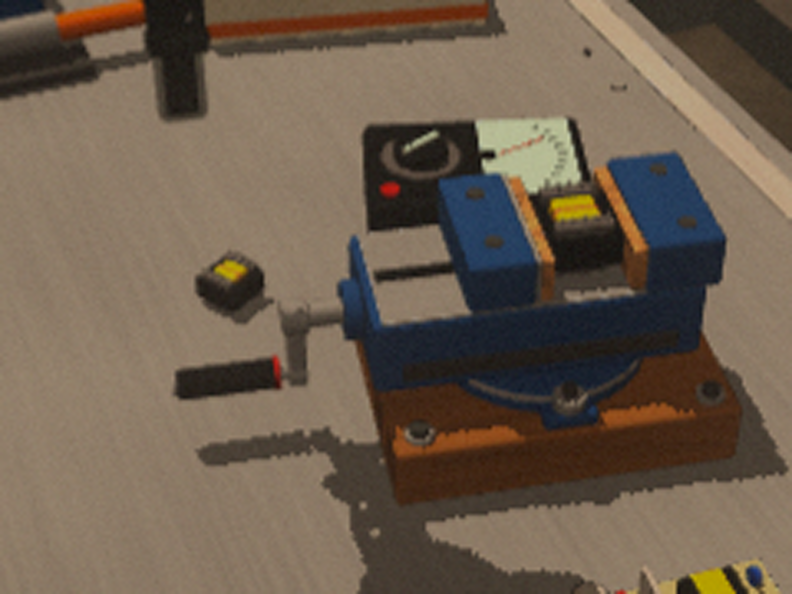

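```bash
python3 -c "
from plant import r
print(r.hand_in())"
```

```text
the job is handed in; nothing more can be done
None
```

I slid the larger transformer along the bed to the middle of the jaws and cranked the vise shut on it. I then let go of the crank, raised the arm clear, and handed in at about 16 s. The hand-in gives no verdict.

- **Position:** before cranking, the transformer was within about 1 mm of the jaws' middle. In the last side picture it was still at the middle, with both pads on the frame and its angle within about 0.5° of square.
- **Grip:** the crank turned about 812° (18 mm of jaw travel). Free resistance in slow turning was about 5 N, and it began to climb near 730–750°.
- **Force readings:** the last five moving readings were 8.2, 8.6, 8.3, 8.1 and 8.5 N. They scatter and did not climb steadily at the end. The fitted grip is about 8.8 N, inside the 8–10 N band and well below 13 N. One earlier reading touched 9.0 N.
- **Side load:** the arm pushed sideways on the handle with up to 30 N near the top of the circle. The wrist force stayed well under its limit.
- **Release:** the contact force was near zero after letting go. The crank stayed at the bottom of its turn and the jaw did not move back.
- **Bystanders:** the meter, the board and the screwdriver were not touched and appear unmoved in the pictures. I did not measure their positions again.
- **Not confirmed:** the last wrist picture did not include the jaws, so the final check of the grip rests on the side picture only.

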